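# Ring the bell and show which pot goes on which trivet

## Task

Press the button on the steel service bell to call the kitchen hand, then show which pot goes where: point down at the tall stockpot with the fingertips a few centimetres above the middle of its mouth and keep still there for two seconds, then point in the same way at the middle of the square trivet and finish while still pointing at it, having kept still there for two seconds. Touch nothing but the bell, move nothing, and do not point at the shallow pan or the round trivet.

Things in the scene. Friction and masses are not known exactly. Their poses are not given: they have to be found in the camera images.
- bell_button (a joint): travel of the service bell's push button in m: 0 up, 0.006 fully down. It moves straight down, springs back by itself, and needs about 1 N to start and 3.6 N to reach the bottom; it rings from about two thirds of its travel.
- bell_button_top (a point): centre of the upper face of the bell's button, a steel disc 30 mm in diameter and 8 mm thick, 62 mm above the worktop when up (it goes down with the button). The bell is a steel dome 88 mm in diameter at its foot, its top at 43 mm, firmly fixed to the worktop.
- stockpot_rim (a point): centre of the mouth of the tall stockpot, in the plane of its rim, 160 mm above the worktop. The stockpot is an empty, loose aluminium pot, 184 mm in diameter at the rim, wall 4 mm, with two steel loop handles on opposite sides (its own +y and -y), 115 mm above the worktop, reaching 119 mm from its axis. z is up.
- stockpot: the same tall stockpot; the origin is the centre of its underside.
- shallow_pan_rim (a point): centre of the mouth of the shallow pan, 70 mm above the worktop: also aluminium, empty and loose, of the same diameter as the stockpot and with the same handles (45 mm above the worktop), but less than half as tall. Not to be pointed at.
- shallow_pan: the same shallow pan; the origin is the centre of its underside.
- square_trivet_top (a point): centre of the upper face of the square trivet, a loose grey silicone mat 160 x 160 x 8 mm lying on the worktop, with straight grooves along its own x. z is up.
- square_trivet: the same square trivet; the origin is the centre of its underside.
- round_trivet_top (a point): centre of the upper face of the round trivet, a loose grey silicone disc 160 mm in diameter and 8 mm thick, with ring grooves. Not to be pointed at.
- round_trivet: the same round trivet; the origin is the centre of its underside.
- bowl: blue melamine bowl, 140 mm in diameter at the rim, 60 mm high, loose; the origin is the centre of its underside. Bystander.
- grinder: wooden pepper grinder, 56 mm in diameter, 215 mm high, standing loose; the origin is the centre of its underside. Bystander.
- spoon: steel tasting spoon, 190 mm long, lying loose along its own x; the origin is at its underside about the middle. Bystander.
Mind the look-alikes: they are no part of the job. What is shaped like the square_trivet but red or turquoise is not meant.

How it is judged:
On the way, in this order (a step that is already met when the one before it is completed fails the run):
1. the bell's button is pressed at least 4 mm down (value of joint bell_button above 0.004 m), for 0.05 s.
2. the tool point stays above the middle of the stockpot's mouth (within 40 mm sideways, at most 120 mm above the rim) for 1.5 s (horizontal distance between the grasp point and stockpot_rim below 0.04 m and z of the grasp point in the frame of stockpot_rim between 0.005 and 0.12 m), for 1.5 s.
3. the tool point stays above the middle of the square trivet (within 35 mm sideways, at most 120 mm above it) for 1.5 s (horizontal distance between the grasp point and square_trivet_top below 0.035 m and z of the grasp point in the frame of square_trivet_top between 0.015 and 0.12 m), for 1.5 s.
At the end, for the whole second after the job is handed in: The gripper's grasp point is still 15 to 120 mm above the square trivet and within 35 mm of its middle, touching nothing; the bell button is up again (less than 2 mm down); pots, trivets, bowl, grinder and spoon are at rest within 10 mm of where they started (all of step 3 and value of joint bell_button below 0.002 m and distance of each of stockpot, shallow_pan, square_trivet, round_trivet, bowl, grinder, spoon from where it was at the start of the episode below 0.01 m and linear speed of each of stockpot, shallow_pan, square_trivet, round_trivet, bowl, grinder, spoon below 0.02 m/s).
It fails at once if the robot touches a pot, a trivet, the bowl, the grinder or the spoon (contact force between any of the fingers, the arm and stockpot above 0.5 N or contact force between any of the fingers, the arm and shallow_pan above 0.5 N or contact force between any of the fingers, the arm and square_trivet above 0.5 N or contact force between any of the fingers, the arm and round_trivet above 0.5 N or contact force between any of the fingers, the arm and bowl above 0.5 N or contact force between any of the fingers, the arm and grinder above 0.5 N or contact force between any of the fingers, the arm and spoon above 0.5 N).
It fails at once if a pot, a trivet or a bystander is moved or lifted by more than 10 mm (distance of any of stockpot, shallow_pan, square_trivet, round_trivet, bowl, grinder, spoon from where it was at the start of the episode above 0.01 m).
It fails at once if the robot points at the shallow pan (tool point within 40 mm of its axis and less than 60 mm above its rim) (horizontal distance between the grasp point and shallow_pan_rim below 0.04 m and z of the grasp point in the frame of shallow_pan_rim between -0.06 and 0.06 m).
It fails at once if the robot points at the round trivet (tool point within 40 mm of its axis and less than 80 mm above it) (horizontal distance between the grasp point and round_trivet_top below 0.04 m and z of the grasp point in the frame of round_trivet_top between -0.01 and 0.08 m).
It also fails if it takes over 56 s, if anything falls off the work surface, if the arm or the gripper's body presses on something with over 40 N, if the wrist force passes 120 N, or if a joint passes its speed limit or range.

## Robot

A 7-joint arm with a two-finger parallel gripper is mounted at the origin on the work surface. World frame = base frame: x ahead of the robot, y to its left, z up, the work surface at z = 0. Lengths are in m, angles in rad, forces in N, time in s.
With the tool pointing down it reaches from about 0.4 to 0.85 m from the base axis. Payload 10.4 kg.
Tool frame: the origin (TCP) lies between the finger pads; the fingertips stand 19 mm ahead of it and the grasp point (between the pads) is the TCP; z points along the fingers, y is the direction in which the jaws open and shut (so a half turn about z gives the same grasp; the last joint's range is limited). The gripper opens to 85 mm and grips with 20 to 120 N. Pads are 22 mm wide; open, the fingers measure 114 mm over their backs; the gripper's body (76 mm by 85 mm) begins 54 mm behind the grasp point. The pads swing forward as they close: fully open they stand 13 mm farther back than shut.
Start: joints at [-1.212, 0.332, -0.065, 1.46, 0.022, 1.35, -0.088], TCP at [0.233, 0.58, 0.25] pointing down, gripper open.
Joint ranges: [-2.6, 2.6], [-0.5, 2.12], [-1.47, 1.34], [0.16, 2.42], [-1.27, 4.41], [0.06, 2.06], [-2.6, 2.6]. Speed limits (rad/s): [2.22, 2.22, 2.79, 2.79, 3.14, 3.14, 3.14].

## Interface

Orientations are given as a unit quaternion [x, y, z, w].
In Python, from workcell import get_obs, camera, camera_info, hand_in gives the robot as it stands.
- The arm moves only by the tool move_arm, never from a script. Its argument "moves" is a list of rows, each a list of 3 entries, a list of its own where there are three numbers: the shift along the tool's x, y, z in units of 25 mm (1.0 is 25 mm), then the turn, a rotation vector about the tool's x, y, z in degrees, then the opening, from 0 (shut) to 1 (fully open). A call has 1 to 5 rows; each row shifts and turns the commanded pose from where the row before left it, along the tool's axes as they then stand; what a row does not reach is not made up. A row lasts 1/8 s, in which the tool goes at most 62.5 mm and 10.7 degrees, less where a joint would pass 70% of its speed; a pose out of reach is approached as far as the arm can. A call is refused whole if a number of a shift passes 1 or a number of a turn 10.7, either way. A call with a gripper value outside its range is refused whole. The fingers move at their own pace and stop on an object; "squeeze" is the grip in N (left out, the last holds). Time passes only in rows, so rows that do not move let the fingers close. It gives the time, the measured TCP pose, the force and the opening at its end, in the units of the state.
- get_obs(): the state, without advancing time (a new reading comes with each control period).
- camera(name): name is "side" or "top"; returns the picture (400x640x3 uint8, red, green, blue); there is no depth.
- camera_info(name): a dict with "fx", "fy", "cx", "cy" (pixels), "D" ([k1, k2, p1, p2, k3] as OpenCV has them; the pictures are not rectified), "origin" and "rotation" of the camera in the world. Camera axes: x right, y down, z forward; pixel columns grow to the right and rows downward; lengths in m; the calibration is good to about 2 mm. A picture is of the moment at which its call begins. camera_info takes no time and is no camera call.
- hand_in(): hands the job in, once; it reports no verdict.
The state is a dict: "clock": time; "joint_pos": joint angles; "joint_velocities": joint speeds; "tau": joint torques, N m; "position": TCP position; "ee_rot": TCP orientation; "ft_force": force on the tool from outside, world axes, zero at the start; "torque": the same for the moment, N m; "grip_width": opening from 0.0 (shut) to 1.0 (fully open).
Only numpy, scipy, OpenCV 4.12 (cv2) and the standard library are available. Lean on these libraries where they do the work, as an engineer would, in place of code of your own. Each camera call takes 0.05 s, during which the arm holds its last target. There are 200 camera calls.

## Working session

There is one attempt and no reset: what is moved stays moved. The work goes in short steps, Python scripts to look and compute and a tool call to move; the robot and the scene stay as the last step left them, time stands still between calls to the robot, and variables do not carry over. Pictures are saved under pics/ and viewed, about 8 in all and at most 12, crops included, and the job is handed in when it is done.

Besides the shell and the picture viewer there is one more tool, called as name(argument=value, ...), one argument or row to a line, values as JSON. move_arm: Moves the arm, as the interface text tells. Its arguments: {"type":"object","properties":{"moves":{"type":"array","items":{"type":"array"}},"squeeze":{"type":"number"}},"required":["moves"]}

```bash
mkdir -p pics; python3 - <<'E'
from workcell import *
import cv2
for n in("top","side"):
    cv2.imwrite(f"pics/{n}0.png",camera(n)[:,:,::-1]); print(n,camera_info(n))
o=get_obs();print(o)
E
```

```text
top {'fx': 432.2906363344293, 'fy': 432.2906363344293, 'cx': 321.2944725456529, 'cy': 200.71770824186663, 'D': array([-0.1156277,  0.       ,  0.       ,  0.       ,  0.       ]), 'origin': array([0.33718763, 0.125336  , 1.68416794]), 'rotation': array([ 0.7117473 , -0.70031698,  0.04117223, -0.03573174])}
side {'fx': 374.53214163423695, 'fy': 374.53214163423695, 'cx': 321.5653704173888, 'cy': 200.4071862290752, 'D': array([-0.06227068,  0.        ,  0.        ,  0.        ,  0.        ]), 'origin': array([ 0.12562935, -0.94321657,  0.9613491 ]), 'rotation': array([ 0.88642519, -0.13851699,  0.07596695, -0.43507752])}
{'clock': 0.1, 'joint_pos': array([-1.2116061 ,  0.33285009, -0.06464661,  1.4608658 ,  0.02162678,
        1.34991568, -0.08851373]), 'joint_velocities': array([-1.65600280e-04, -1.28250182e-05, -4.96614644e-04, -1.70012118e-03,
       -7.70849472e-04, -7.23189690e-04, -3.88568833e-04]), 'tau': array([ 2.22152019e-03, -6.26748347e+01,  4.94473195e-02, -3.92427170e+01,
        1.62937545e-02,  7.14008187e-03, -4.25405034e-06]), 'position': array([0.23278471, 0.57968712, 0.24956545]), 'ee_rot': array([ 1.89756889e-01,  9.81830878e-01, -6.67422891e-04, -7.58578142e-05]), 'ft_force': array([ 0.54300994, -0.09291073,  0.57539871]), 'torque': array([ 0.00347006,  0.00045232, -0.02739693]), 'grip_width': 0.9977560409106568}
```

View pics/top0.png

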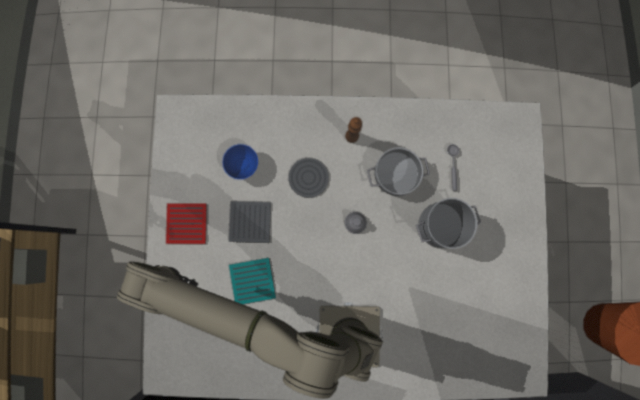

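View pics/side0.png

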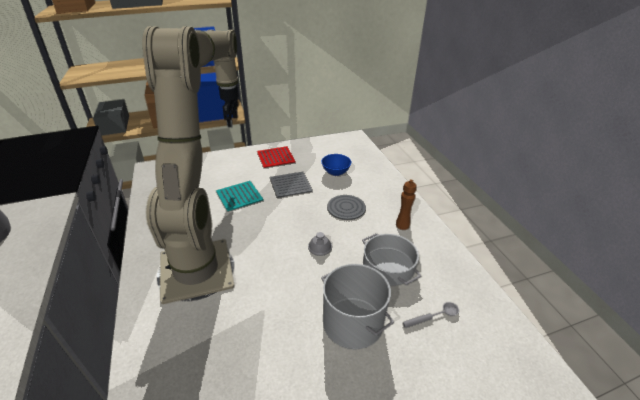

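Top view: bell (356,222), stockpot (450,223), shallow pan (400,172), grey square trivet (250,222), round one (308,177). Side view: bell button about (320,237), stockpot mouth about (356,292). I'll zoom for accurate pixels.

```bash
cat > h.py <<'E'
import numpy as np,cv2
from workcell import camera_info
from scipy.spatial.transform import Rotation as R
def ray(n,uv):
    c=camera_info(n);K=np.array([[c['fx'],0,c['cx']],[0,c['fy'],c['cy']],[0,0,1]])
    p=cv2.undistortPoints(np.array([[uv]],float),K,np.array(c['D']))[0,0]
    return np.array(c['origin']),R.from_quat(c['rotation']).apply([p[0],p[1],1])
def cast(n,uv,z):
    o,d=ray(n,uv);return o+d*(z-o[2])/d[2]
def proj(n,P):
    c=camera_info(n);K=np.array([[c['fx'],0,c['cx']],[0,c['fy'],c['cy']],[0,0,1]])
    r=R.from_quat(c['rotation']).inv();rv=r.as_rotvec();t=-r.apply(c['origin'])
    return cv2.projectPoints(np.array(P,float).reshape(-1,3),rv,t,K,np.array(c['D']))[0][:,0]
E
python3 - <<'E'
from h import *
t=cv2.imread('pics/top0.png');s=cv2.imread('pics/side0.png')
for n,uv,z in [('top',(356,222),.062),('side',(320,237),.062),('top',(450,223),.16),('side',(356,292),.16),('top',(400,172),.07),('top',(250,222),.008),('side',(291,185),.008),('top',(308,177),.008),('top',(354,122),.2),('side',(409,184),.215),('top',(240,161),.06)]: print(n,uv,cast(n,uv,z).round(3))
a=cv2.resize(t[190:270,330:490],None,fx=5,fy=5,interpolation=2)
b=cv2.resize(s[220:350,290:450],None,fx=5,fy=5,interpolation=2)[:600]
cv2.imwrite('pics/a.png',a);cv2.imwrite('pics/b.png',b)
# square trivet mask
hsv=cv2.cvtColor(t,cv2.COLOR_BGR2HSV)
m=np.zeros(t.shape[:2],np.uint8);m[190:255,215:285]=(hsv[190:255,215:285,2]<112)*255
m=cv2.morphologyEx(m,cv2.MORPH_CLOSE,np.ones((5,5)))
m=cv2.morphologyEx(m,cv2.MORPH_OPEN,np.ones((9,9)))
for c in cv2.findContours(m,0,2)[0]: print(cv2.minAreaRect(c))
E
```

```text
top (356, 222) [ 0.436 -0.018  0.062]
side (320, 237) [ 0.431 -0.034  0.062]
top (450, 223) [ 0.431 -0.346  0.16 ]
side (356, 292) [ 0.424 -0.366  0.16 ]
top (400, 172) [ 0.629 -0.184  0.07 ]
top (250, 222) [0.433 0.39  0.008]
side (291, 185) [0.431 0.375 0.008]
top (308, 177) [0.613 0.168 0.008]
top (354, 122) [0.782 0.004 0.2  ]
side (409, 184) [ 0.76  -0.026  0.215]
top (240, 161) [0.663 0.428 0.06 ]
((249.5, 221.5), (41.0, 43.0), 90.0)
```

View pics/a.png

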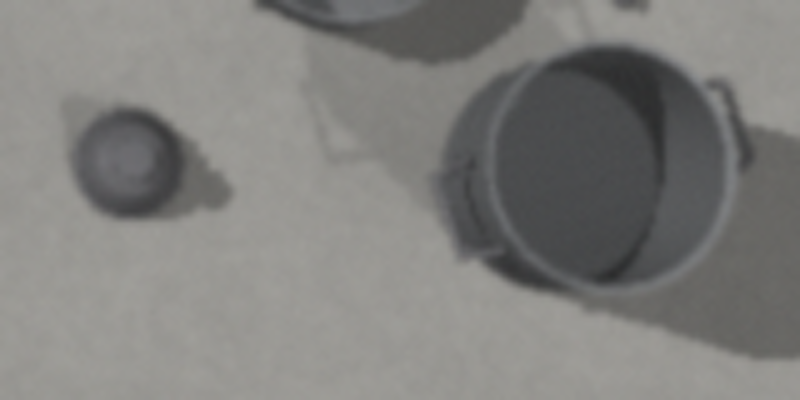

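View pics/b.png

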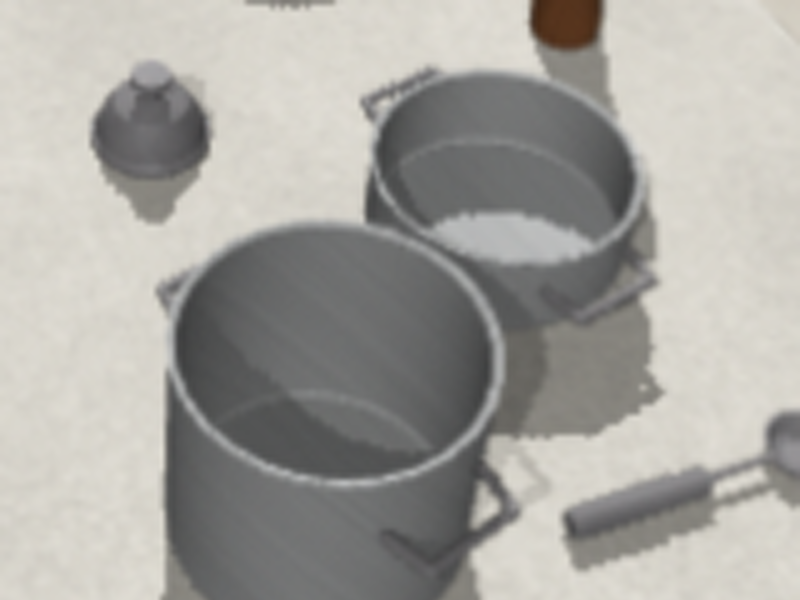

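```bash
cat >> h.py <<'E'
def go(P):
    from workcell import get_obs
    o=get_obs();r=R.from_quat(o['ee_rot'])
    print('t',round(o['clock'],2),'pos',o['position'].round(4),'units',(r.inv().apply(np.array(P)-o['position'])/.025).round(2),'j',o['joint_pos'].round(2))
E
python3 - <<'E'
from h import *
def tri(a,b):
    (o1,d1),(o2,d2)=ray('top',a),ray('side',b)
    s=np.linalg.lstsq(np.c_[d1,-d2],o2-o1,rcond=None)[0];p,q=o1+s[0]*d1,o2+s[1]*d2
    return ((p+q)/2).round(4),np.linalg.norm(p-q).round(4)
for n,a,b,z in [('bell',(355.7,220.7),(320.2,234.4),.062),('pot',(452.5,223.2),(357,290.4),.16),('triv',(249.7,221.6),(291,185),.008)]:
    print(n,cast('top',a,z).round(4),cast('side',b,z).round(4),tri(a,b))
go([.433,-.02,.15])
E
```

```text
bell [ 0.441  -0.0164  0.062 ] [ 0.4362 -0.022   0.062 ] (array([ 0.4398, -0.0165,  0.0563]), np.float64(0.0033))
pot [ 0.4307 -0.3555  0.16  ] [ 0.4284 -0.362   0.16  ] (array([ 0.431 , -0.3575,  0.1536]), np.float64(0.0003))
triv [0.4341 0.3909 0.008 ] [0.4306 0.3749 0.008 ] (array([ 0.4348,  0.393 , -0.0051]), np.float64(0.0001))
t 0.1 pos [0.2328 0.5797 0.2496] units [-16.37 -19.27   4.01] j [-1.21  0.33 -0.06  1.46  0.02  1.35 -0.09]
```

move_arm(
  moves=[
    [[-1,-1,0],[0,0,0],0],
    [[-1,-1,0],[0,0,0],0],
    [[-1,-1,0],[0,0,0],0],
    [[-1,-1,0],[0,0,0],0],
    [[-1,-1,0],[0,0,0],0],
  ],
)

```text
clock: 0.72
position: [0.3026, 0.4161, 0.25]
ee_rot: [0.19, 0.982, -0.0, -0.0]
ft_force: [-0.6, -0.7, 0.5]
grip_width: 0.0
```

move_arm(
  moves=[
    [[-1,-1,0],[0,0,0],0],
    [[-1,-1,0],[0,0,0],0],
    [[-1,-1,0],[0,0,0],0],
    [[-1,-1,0],[0,0,0],0],
    [[-1,-1,0],[0,0,0],0],
  ],
)

```text
clock: 1.35
position: [0.3719, 0.2536, 0.2501]
ee_rot: [0.19, 0.982, -0.0, -0.0]
ft_force: [1.0, -0.5, -0.1]
grip_width: 0.004
```

move_arm(
  moves=[
    [[-0.5,-1,0],[0,0,0],0],
    [[-1,-1,0],[0,0,0],0],
    [[-1,-1,0],[0,0,0],0],
    [[-1,-1,0],[0,0,0],0],
    [[-1,-1,0],[0,0,0],0],
  ],
)

```text
clock: 1.98
position: [0.4297, 0.0958, 0.2501]
ee_rot: [0.19, 0.982, 0.0, -0.0]
ft_force: [-0.2, 0.2, 0.4]
grip_width: 0.001
```

move_arm(
  moves=[
    [[-1,-1,0],[0,0,0],0],
    [[-1,-1,1],[0,0,0],0],
    [[0,-1,1],[0,0,0],0],
    [[0,-1,1],[0,0,0],0],
    [[0,0,0],[0,0,0],0],
  ],
)

```text
clock: 2.6
position: [0.437, -0.0161, 0.1736]
ee_rot: [0.191, 0.982, -0.001, -0.002]
ft_force: [-0.3, 0.9, 0.9]
grip_width: 0.003
```

```bash
python3 - <<'E'
from h import *
from workcell import *
go([.4385,-.019,.15])
t=camera('top')[:,:,::-1];s=camera('side')[:,:,::-1]
c=np.hstack([cv2.resize(t[170:270,306:406],None,fx=4,fy=4),cv2.resize(s[180:280,270:370],None,fx=4,fy=4)])
cv2.imwrite('pics/c.png',c)
p=get_obs()['position'];tip=p-[0,0,.019];print(proj('top',tip),proj('side',tip),proj('side',[.4385,-.019,.062]))
E
```

```text
t 2.6 pos [ 0.437  -0.0161  0.1736] units [-0.1  -0.08  0.94] j [-0.59 -0.05  0.51  2.05  0.03  1.14  1.1 ]
[[357.39575027 219.65153622]] [[320.55477355 212.16327353]] [[320.56766703 233.7175572 ]]
```

View pics/c.png

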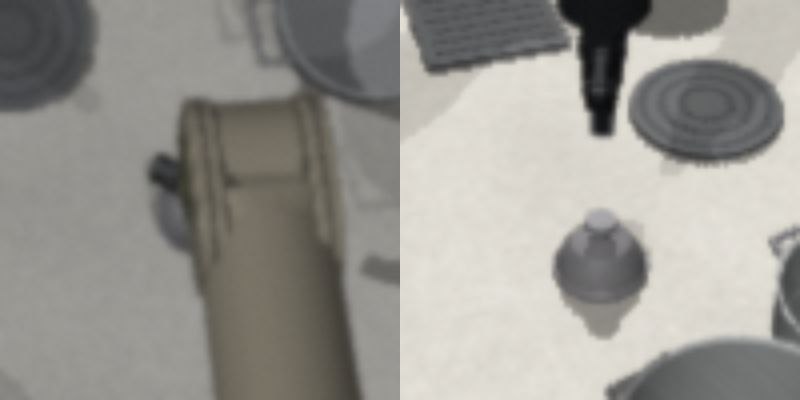

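The crops show the fingertips right above the button (side crop (601,130), as predicted). Next, press it.

move_arm(
  moves=[
    [[-0.1,-0.1,1],[0,0,0],0],
    [[0,0,1],[0,0,0],0],
    [[0,0,1],[0,0,0],0],
    [[0,0,0],[0,0,0],0],
    [[0,0,0.5],[0,0,0],0],
  ],
)

```text
clock: 3.32
position: [0.4417, -0.017, 0.0891]
ee_rot: [0.189, 0.982, 0.001, 0.001]
ft_force: [0.9, 0.2, 0.6]
grip_width: -0.001
```

move_arm(
  moves=[
    [[0,0,0.2],[0,0,0],0],
    [[0,0,0.2],[0,0,0],0],
    [[0,0,0],[0,0,0],0],
  ],
)

```text
clock: 3.7
position: [0.4403, -0.0175, 0.0779]
ee_rot: [0.19, 0.982, 0.0, 0.0]
ft_force: [-0.6, 1.6, 1.4]
grip_width: 0.004
```

move_arm(
  moves=[
    [[0,0,0.1],[0,0,0],0],
    [[0,0,0.1],[0,0,0],0],
    [[0,0,0],[0,0,0],0],
    [[0,0,0],[0,0,0],0],
  ],
)

```text
clock: 4.2
position: [0.4406, -0.0175, 0.0744]
ee_rot: [0.19, 0.982, 0.001, 0.0]
ft_force: [-11.2, 1.1, 30.0]
grip_width: -0.001
```

Bottomed out at 30 N with the tip at about 55 mm, so the button is fully pressed. Now up.

move_arm(
  moves=[
    [[0,0,-1],[0,0,0],0],
    [[0,0,-1],[0,0,0],0],
    [[0,0,-1],[0,0,0],0],
    [[0,0,-1],[0,0,0],0],
    [[0,0,-1],[0,0,0],0],
  ],
)

```text
clock: 4.82
position: [0.4399, -0.0179, 0.1985]
ee_rot: [0.19, 0.982, 0.0, 0.0]
ft_force: [0.2, -0.6, 0.8]
grip_width: -0.001
```

move_arm(
  moves=[
    [[0,0,-1],[0,0,0],0],
    [[0,0,-1],[0,0,0],0],
    [[0,0,-1],[0,0,0],0],
    [[0,-1,0],[0,0,0],0],
    [[-0.4,-1,0],[0,0,0],0],
  ],
)

```text
clock: 5.45
position: [0.4298, -0.0692, 0.2722]
ee_rot: [0.19, 0.982, 0.0, -0.0]
ft_force: [1.2, -0.2, -0.4]
grip_width: -0.001
```

```bash
python3 - <<'E'
from h import *
from workcell import *
go([.43,-.358,.215])
cv2.imwrite('pics/d.png',camera('side')[:,:,::-1])
E
```

```text
t 5.45 pos [ 0.4298 -0.0692  0.2722] units [ -4.31 -10.72   2.29] j [-0.56 -0.16  0.56  1.92  0.09  1.36  1.17]
```

View pics/d.png

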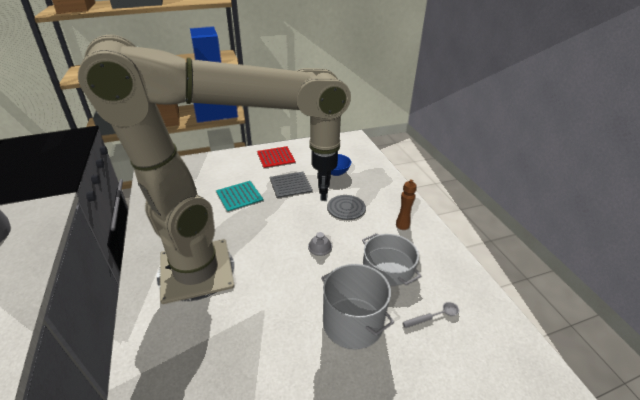

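The bell button is up again, nothing has moved, and the arm is high and clear.

move_arm(
  moves=[
    [[-0.4,-1,0],[0,0,0],0],
    [[-0.4,-1,0],[0,0,0],0],
    [[-0.4,-1,0],[0,0,0],0],
    [[-0.4,-1,0],[0,0,0],0],
    [[-0.4,-1,0],[0,0,0],0],
  ],
)

```text
clock: 6.12
position: [0.4294, -0.2041, 0.272]
ee_rot: [0.19, 0.982, 0.0, -0.0]
ft_force: [0.1, -0.1, 0.8]
grip_width: -0.001
```

move_arm(
  moves=[
    [[-0.4,-1,0],[0,0,0],0],
    [[-0.4,-1,0],[0,0,0],0],
    [[-0.4,-1,0],[0,0,0],0],
    [[-0.4,-1,0],[0,0,0],0],
    [[-0.4,-1,0],[0,0,0],0],
  ],
)

```text
clock: 6.75
position: [0.4291, -0.3386, 0.272]
ee_rot: [0.19, 0.982, 0.0, -0.0]
ft_force: [0.3, -1.1, -0.6]
grip_width: -0.0
```

```bash
python3 -c "
from h import *
go([.43,-.358,.215])"
```

```text
t 6.75 pos [ 0.4291 -0.3386  0.272 ] units [-0.33 -0.71  2.28] j [-0.24  0.19  0.95  1.68 -0.16  1.35  1.92]
```

move_arm(
  moves=[
    [[-0.3,-0.7,0],[0,0,0],0],
    [[0,0,0.8],[0,0,0],0],
    [[0,0,0.8],[0,0,0],0],
    [[0,0,0.6],[0,0,0],0],
    [[0,0,0],[0,0,0],0],
  ],
)

```text
clock: 7.38
position: [0.4298, -0.356, 0.2167]
ee_rot: [0.19, 0.982, 0.0, -0.001]
ft_force: [1.0, 0.7, 1.7]
grip_width: 0.002
```

```bash
python3 - <<'E'
from h import *
from workcell import *
go([.43,-.358,.215])
t=camera('top')[:,:,::-1];s=camera('side')[:,:,::-1]
cv2.imwrite('pics/e.png',np.hstack([cv2.resize(t[150:290,360:500],None,fx=2.8,fy=2.8),cv2.resize(s[220:360,290:430],None,fx=2.8,fy=2.8)]))
E
```

```text
t 7.38 pos [ 0.4298 -0.356   0.2167] units [-0.04 -0.07  0.07] j [-0.17  0.28  0.93  1.73 -0.24  1.25  2.  ]
```

View pics/e.png

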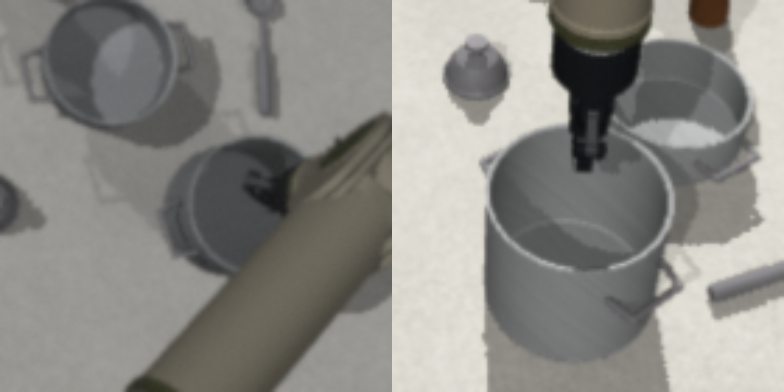

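The fingers point down above the middle of the mouth (side crop tip (583,165)), with nothing touched. I'll hold for more than 2 s.

move_arm(
  moves=[
    [[0,0,0],[0,0,0],0],
    [[0,0,0],[0,0,0],0],
    [[0,0,0],[0,0,0],0],
    [[0,0,0],[0,0,0],0],
    [[0,0,0],[0,0,0],0],
  ],
)

```text
clock: 8.1
position: [0.4308, -0.3561, 0.2178]
ee_rot: [0.19, 0.982, 0.0, -0.0]
ft_force: [0.2, -0.8, 0.2]
grip_width: 0.003
```

move_arm(
  moves=[
    [[0,0,0],[0,0,0],0],
    [[0,0,0],[0,0,0],0],
    [[0,0,0],[0,0,0],0],
    [[0,0,0],[0,0,0],0],
    [[0,0,0],[0,0,0],0],
  ],
)

```text
clock: 8.72
position: [0.4308, -0.3562, 0.2178]
ee_rot: [0.19, 0.982, 0.0, 0.0]
ft_force: [0.0, 0.1, 0.2]
grip_width: -0.001
```

move_arm(
  moves=[
    [[0,0,0],[0,0,0],0],
    [[0,0,0],[0,0,0],0],
    [[0,0,0],[0,0,0],0],
    [[0,0,0],[0,0,0],0],
    [[0,0,0],[0,0,0],0],
  ],
)

```text
clock: 9.35
position: [0.4308, -0.3561, 0.2178]
ee_rot: [0.19, 0.982, 0.0, -0.0]
ft_force: [0.3, 1.2, 0.5]
grip_width: 0.002
```

move_arm(
  moves=[
    [[0,0,0],[0,0,0],0],
    [[0,0,0],[0,0,0],0],
    [[0,0,0],[0,0,0],0],
    [[0,0,0],[0,0,0],0],
    [[0,0,0],[0,0,0],0],
  ],
)

```text
clock: 9.98
position: [0.4308, -0.3561, 0.2177]
ee_rot: [0.19, 0.982, 0.0, -0.0]
ft_force: [1.2, 0.3, 0.0]
grip_width: 0.004
```

move_arm(
  moves=[
    [[0,0,-1],[0,0,0],0],
    [[0,0,-1],[0,0,0],0],
    [[0.4,1,0],[0,0,0],0],
    [[0.4,1,0],[0,0,0],0],
    [[0.4,1,0],[0,0,0],0],
  ],
)

```text
clock: 10.6
position: [0.4309, -0.2746, 0.2678]
ee_rot: [0.19, 0.982, 0.0, 0.0]
ft_force: [0.3, 0.6, 0.1]
grip_width: 0.0
```

```bash
python3 -c "
from h import *
go([.433,.387,.065])"
```

```text
t 10.6 pos [ 0.4309 -0.2746  0.2678] units [ 9.79 24.59  8.11] j [-0.39  0.06  0.92  1.77 -0.05  1.33  1.73]
```

move_arm(
  moves=[
    [[0.4,1,0],[0,0,0],0],
    [[0.4,1,0],[0,0,0],0],
    [[0.4,1,0],[0,0,0],0],
    [[0.4,1,0],[0,0,0],0],
    [[0.4,1,0],[0,0,0],0],
  ],
)

```text
clock: 11.22
position: [0.431, -0.1399, 0.2679]
ee_rot: [0.19, 0.982, 0.0, 0.0]
ft_force: [-0.3, 0.5, -1.0]
grip_width: -0.001
```

move_arm(
  moves=[
    [[0.4,1,0],[0,0,0],0],
    [[0.4,1,0],[0,0,0],0],
    [[0.4,1,0],[0,0,0],0],
    [[0.4,1,0],[0,0,0],0],
    [[0.4,1,0],[0,0,0],0],
  ],
)

```text
clock: 11.85
position: [0.4312, -0.0053, 0.2679]
ee_rot: [0.19, 0.982, 0.0, 0.0]
ft_force: [-0.4, 0.3, 0.7]
grip_width: 0.005
```

move_arm(
  moves=[
    [[0.4,1,0],[0,0,0],0],
    [[0.4,1,0],[0,0,0],0],
    [[0.4,1,0],[0,0,0],0],
    [[0.4,1,0],[0,0,0],0],
    [[0.4,1,0],[0,0,0],0],
  ],
)

```text
clock: 12.48
position: [0.4314, 0.1293, 0.2679]
ee_rot: [0.19, 0.982, 0.0, 0.0]
ft_force: [0.5, -0.1, 0.5]
grip_width: 0.0
```

move_arm(
  moves=[
    [[0.4,1,0],[0,0,0],0],
    [[0.4,1,0],[0,0,0],0],
    [[0.4,1,0],[0,0,0],0],
    [[0.4,1,0],[0,0,0],0],
    [[0.4,1,0],[0,0,0],0],
  ],
)

```text
clock: 13.1
position: [0.4316, 0.2642, 0.2678]
ee_rot: [0.19, 0.982, 0.0, 0.0]
ft_force: [0.6, -0.9, -0.0]
grip_width: -0.001
```

```bash
python3 -c "
from h import *
go([.433,.388,.065])"
```

```text
t 13.1 pos [0.4316 0.2642 0.2678] units [1.8  4.62 8.11] j [-0.89  0.05  0.26  1.76 -0.01  1.33  0.56]
```

move_arm(
  moves=[
    [[0.4,1,0],[0,0,0],0],
    [[0.4,1,0],[0,0,0],0],
    [[0.4,1,0],[0,0,0],0],
    [[0.4,1,0],[0,0,0],0],
    [[0.1,0.4,1],[0,0,0],0],
  ],
)

```text
clock: 13.72
position: [0.4332, 0.3843, 0.2438]
ee_rot: [0.189, 0.982, 0.002, 0.001]
ft_force: [0.3, 0.1, 0.4]
grip_width: -0.001
```

move_arm(
  moves=[
    [[0,0,1],[0,0,0],0],
    [[0,0,1],[0,0,0],0],
    [[0,0,1],[0,0,0],0],
    [[0,0,1],[0,0,0],0],
    [[0,0,0],[0,0,0],0],
  ],
)

```text
clock: 14.35
position: [0.4322, 0.3809, 0.141]
ee_rot: [0.19, 0.982, -0.002, -0.001]
ft_force: [0.8, 0.0, 0.4]
grip_width: 0.003
```

```bash
python3 - <<'E'
from h import *
from workcell import *
go([.433,.388,.065])
t=camera('top')[:,:,::-1];s=camera('side')[:,:,::-1]
cv2.imwrite('pics/f.png',np.hstack([cv2.resize(t[170:270,200:300],None,fx=4,fy=4),cv2.resize(s[120:220,240:340],None,fx=4,fy=4)]))
E
```

```text
t 14.35 pos [0.4322 0.3809 0.141 ] units [0.07 0.29 3.04] j [-0.97  0.31  0.19  1.73 -0.07  1.11  0.44]
```

View pics/f.png

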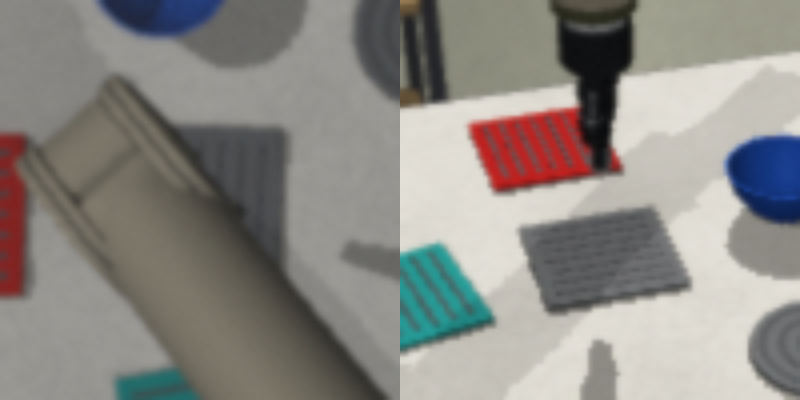

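The side view shows the fingers above the grey square trivet, whose middle is at about (291,184), consistent with the top view. Now lower and hold.

move_arm(
  moves=[
    [[0,0.2,1],[0,0,0],0],
    [[0,0,1],[0,0,0],0],
    [[0,0,0.5],[0,0,0],0],
    [[0,0,0.3],[0,0,0],0],
    [[0,0,0],[0,0,0],0],
  ],
)

```text
clock: 15.08
position: [0.4352, 0.3859, 0.0732]
ee_rot: [0.19, 0.982, 0.0, 0.0]
ft_force: [-1.0, -0.4, 0.6]
grip_width: 0.001
```

move_arm(
  moves=[
    [[0,0,0],[0,0,0],0],
    [[0,0,0],[0,0,0],0],
    [[0,0,0],[0,0,0],0],
    [[0,0,0],[0,0,0],0],
    [[0,0,0],[0,0,0],0],
  ],
)

```text
clock: 15.7
position: [0.435, 0.3858, 0.0729]
ee_rot: [0.19, 0.982, 0.0, -0.0]
ft_force: [0.2, -0.5, -0.3]
grip_width: 0.001
```

move_arm(
  moves=[
    [[0,0,0],[0,0,0],0],
    [[0,0,0],[0,0,0],0],
    [[0,0,0],[0,0,0],0],
    [[0,0,0],[0,0,0],0],
    [[0,0,0],[0,0,0],0],
  ],
)

```text
clock: 16.32
position: [0.435, 0.3857, 0.0728]
ee_rot: [0.19, 0.982, 0.0, -0.0]
ft_force: [-0.5, 0.0, -0.1]
grip_width: 0.004
```

move_arm(
  moves=[
    [[0,0,0],[0,0,0],0],
    [[0,0,0],[0,0,0],0],
    [[0,0,0],[0,0,0],0],
    [[0,0,0],[0,0,0],0],
    [[0,0,0],[0,0,0],0],
  ],
)

```text
clock: 16.95
position: [0.435, 0.3857, 0.0728]
ee_rot: [0.19, 0.982, 0.0, -0.0]
ft_force: [-0.5, 0.5, -0.9]
grip_width: 0.002
```

move_arm(
  moves=[
    [[0,0,0],[0,0,0],0],
    [[0,0,0],[0,0,0],0],
    [[0,0,0],[0,0,0],0],
    [[0,0,0],[0,0,0],0],
    [[0,0,0],[0,0,0],0],
  ],
)

```text
clock: 17.58
position: [0.435, 0.3857, 0.0728]
ee_rot: [0.19, 0.982, 0.0, -0.0]
ft_force: [-0.9, 0.1, -0.1]
grip_width: -0.0
```

```bash
python3 - <<'E'
from h import *
from workcell import *
go([.433,.386,.07])
cv2.imwrite('pics/g.png',camera('side')[:,:,::-1])
E
```

```text
t 17.57 pos [0.435  0.3857 0.0728] units [ 0.08 -0.02  0.11] j [-0.96  0.4   0.18  1.78 -0.09  0.97  0.45]
```

View pics/g.png

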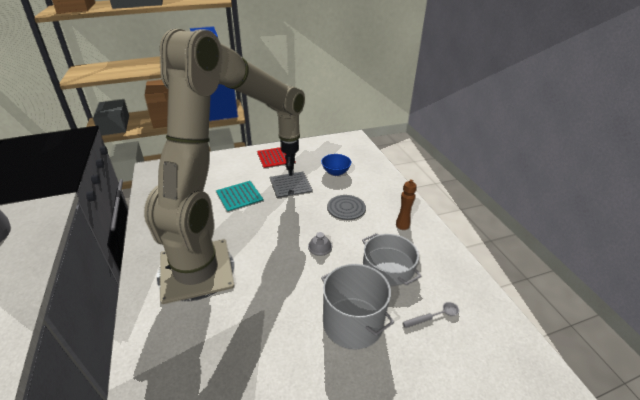

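The fingers are just above the grey square trivet (tips near (291,175)). Every object is where it was and the bell button is up, so I'm handing in.

```bash
python3 -c "
from workcell import *
print(hand_in())"
```

```text
the job is handed in; nothing more can be done
None
```

I rang the bell, pointed at the stockpot and then at the grey square trivet, and handed in at about 17.6 s while still pointing at the trivet. No verdict was reported.

- **Bell:** the button was pressed until it bottomed out, with the wrist reading 30 N. Later pictures show it up again.
- **Stockpot:** the arm held still for about 2.5 s with the fingertips about 39 mm above the rim. By my estimate it was within about 3 mm of the middle of the mouth.
- **Square trivet:** the arm held still for about 2.5 s with the fingertips about 46 mm above it, within roughly 5–10 mm of its middle.
- **Touching and moving:** in the last side picture nothing had visibly moved, and the force reading there was only noise.

The two cameras disagreed by about 7 mm on the bell and the pot. For the trivet the difference was up to 16 mm, because I picked its side-view middle by eye. All of this is well inside the limits. I pressed the bell about 2 mm off my estimate of its centre, which still put the tips on the button.

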